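# Put away the spindle tooling

### The job

Clear the bench of the spindle tooling: put every steel spacer ring on the upright arbor, and after them the flanged collar, flange down, on top of the stack. Return each aluminium setting block to its own pocket in the rack, the one labelled with an inlay of its outline, lying flat on the pocket's floor; leave the bottle, saw and tool case alone.

Things in the scene. Friction and masses are not known exactly. Their poses are not given: they have to be found in the camera images.
- square: Setting block of bare aluminium, plain square block, 40 x 40 mm in plan, 32 mm tall, 90 g; upside-down is the same. Origin at its centre (16 mm above its underside), z up along its height. Not every block is present in every run.
- bar: Setting block of bare aluminium, plain oblong block, 42 mm along its x, 24 mm along its y, 32 mm tall, 90 g; upside-down is the same. Origin at its centre (16 mm above its underside), z up along its height. Not every block is present in every run.
- cross: Setting block of bare aluminium, plus-shaped block: two bars 42 mm long and 16 mm wide crossing at right angles, along its x and y, 32 mm tall, 90 g; upside-down is the same. Origin at its centre (16 mm above its underside), z up along its height. Not every block is present in every run.
- ibeam: Setting block of bare aluminium, I-section (H-shaped) block: two flanges 12 mm thick and 42 mm long (along its y) joined by a 14 mm wide web; 42 mm over the flanges' outer faces along its x, 32 mm tall, 90 g; upside-down is the same. Origin at its centre (16 mm above its underside), z up along its height. Not every block is present in every run.
- round: Setting block of bare aluminium, round block, 42 mm diameter, 32 mm tall, 90 g; upside-down is the same. Origin at its centre (16 mm above its underside), z up along its height. Not every block is present in every run.
- slot_square_floor (a point): Centre of the floor of the pocket labelled with the square outline, home of that block. x points to the label, x and y run parallel to the walls. Pocket 48 x 48 mm inside, 12 mm deep, floor 16 mm above the bench. Five such fixed dark wood pockets, 66 mm apart, in a row (order varies); the label, a pale inlay of the outline, lies 53 mm from the pocket's centre, away from the robot.
- slot_bar_floor (a point): Centre of the floor of the pocket labelled with the bar outline, home of that block. x points to the label, x and y run parallel to the walls. Pocket 48 x 48 mm inside, 12 mm deep, floor 16 mm above the bench. Five such fixed dark wood pockets, 66 mm apart, in a row (order varies); the label, a pale inlay of the outline, lies 53 mm from the pocket's centre, away from the robot.
- slot_cross_floor (a point): Centre of the floor of the pocket labelled with the cross outline, home of that block. x points to the label, x and y run parallel to the walls. Pocket 48 x 48 mm inside, 12 mm deep, floor 16 mm above the bench. Five such fixed dark wood pockets, 66 mm apart, in a row (order varies); the label, a pale inlay of the outline, lies 53 mm from the pocket's centre, away from the robot.
- slot_ibeam_floor (a point): Centre of the floor of the pocket labelled with the I (H) outline, home of that block. x points to the label, x and y run parallel to the walls. Pocket 48 x 48 mm inside, 12 mm deep, floor 16 mm above the bench. Five such fixed dark wood pockets, 66 mm apart, in a row (order varies); the label, a pale inlay of the outline, lies 53 mm from the pocket's centre, away from the robot.
- slot_round_floor (a point): Centre of the floor of the pocket labelled with the round outline, home of that block. x points to the label, x and y run parallel to the walls. Pocket 48 x 48 mm inside, 12 mm deep, floor 16 mm above the bench. Five such fixed dark wood pockets, 66 mm apart, in a row (order varies); the label, a pale inlay of the outline, lies 53 mm from the pocket's centre, away from the robot.
- spacer0: Steel spacer ring, 50 mm outside, 24 mm bore, 16 mm tall, 150 g, lying flat. Origin at its centre (8 mm above its underside), z along its bore; upside-down is the same. The spacers are identical. Not every spacer is present in every run.
- spacer1: Steel spacer ring, 50 mm outside, 24 mm bore, 16 mm tall, 150 g, lying flat. Origin at its centre (8 mm above its underside), z along its bore; upside-down is the same. The spacers are identical. Not every spacer is present in every run.
- spacer2: Steel spacer ring, 50 mm outside, 24 mm bore, 16 mm tall, 150 g, lying flat. Origin at its centre (8 mm above its underside), z along its bore; upside-down is the same. The spacers are identical. Not every spacer is present in every run.
- collar: Steel flanged collar with a 24 mm bore through it: below a flange 62 mm in diameter and 8 mm thick, above it a hub 42 mm in diameter; 26 mm tall in all, 200 g, lying flange down. Origin at the centre of its underside, z up along the bore.
- arbor_seat (a point): Where the bottom spacer sits: centre of the top of the arbor's round foot (84 mm diameter, 10 mm thick), 10 mm above the bench. z up along the upright shaft: dark steel, 20 mm in diameter, 58 mm tall above this point, its top 8 mm tapering to 10 mm. The arbor is fixed to the bench.
- arbor_tip (a point): Top end of the arbor's shaft, 68 mm above the bench.
- water_bottle: Bystander: clear water bottle with a red cap, 60 mm diameter, 190 mm tall, standing. Origin at the centre of its underside.
- saw: Bystander: back saw lying flat, about 0.4 m long along its y and 70 mm wide, 22 mm high at most; blade towards its +y, wooden handle towards -y. Origin on the bench under it, about 80 mm from the middle of its length towards the handle.
- case: Bystander: closed green tool case, 140 mm (x) by 200 mm (y), 55 mm tall. Origin at the centre of its underside.

How it is judged (in metres and radians):
On the way, in this order (a step that is already met when the one before it is completed fails the run):
1. All the spacers that are present lie on the arbor, released, and the collar is not on it yet (horizontal distance between each of spacer0, spacer1, spacer2 and arbor_seat below 0.006 m and z of each of spacer0, spacer1, spacer2 in the frame of arbor_seat below 0.044 m and (angle between spacer0's own z axis and vertical below 0.15 rad or angle between spacer0's own z axis and vertical above 2.99 rad) and (angle between spacer1's own z axis and vertical below 0.15 rad or angle between spacer1's own z axis and vertical above 2.99 rad) and (angle between spacer2's own z axis and vertical below 0.15 rad or angle between spacer2's own z axis and vertical above 2.99 rad) and contact force between the fingers and spacer0 below 0.3 N and contact force between the fingers and spacer1 below 0.3 N and contact force between the fingers and spacer2 below 0.3 N and horizontal distance between collar and arbor_seat above 0.03 m), for 0.2 s.
2. The collar sits on the arbor on top of the spacers, flange down, released (horizontal distance between collar and arbor_seat below 0.006 m and z of collar in the frame of arbor_seat between 0.026 and 0.052 m and angle between collar's own z axis and vertical below 0.12 rad and contact force between the fingers and collar below 0.3 N), for 0.2 s.
At the end, for the whole second after the job is handed in: Spacers present: on the arbor (within 6 mm of its axis, centre under 44 mm above the foot, level within 0.15 rad); collar above them, flange down, underside at 26 to 52 mm. Blocks present: flat in their own pockets (within 17 mm of its centre, centre under 20 mm above the floor, 0.15 rad) (horizontal distance between each of spacer0, spacer1, spacer2, collar and arbor_seat below 0.006 m and z of each of spacer0, spacer1, spacer2 in the frame of arbor_seat below 0.044 m and (angle between spacer0's own z axis and vertical below 0.15 rad or angle between spacer0's own z axis and vertical above 2.99 rad) and (angle between spacer1's own z axis and vertical below 0.15 rad or angle between spacer1's own z axis and vertical above 2.99 rad) and (angle between spacer2's own z axis and vertical below 0.15 rad or angle between spacer2's own z axis and vertical above 2.99 rad) and z of collar in the frame of arbor_seat between 0.026 and 0.052 m and angle between collar's own z axis and vertical below 0.12 rad and horizontal distance between square and slot_square_floor below 0.017 m and z of square in the frame of slot_square_floor below 0.02 m and (angle between square's own z axis and vertical below 0.15 rad or angle between square's own z axis and vertical above 2.99 rad) and horizontal distance between bar and slot_bar_floor below 0.017 m and z of bar in the frame of slot_bar_floor below 0.02 m and (angle between bar's own z axis and vertical below 0.15 rad or angle between bar's own z axis and vertical above 2.99 rad) and horizontal distance between cross and slot_cross_floor below 0.017 m and z of cross in the frame of slot_cross_floor below 0.02 m and (angle between cross's own z axis and vertical below 0.15 rad or angle between cross's own z axis and vertical above 2.99 rad) and horizontal distance between ibeam and slot_ibeam_floor below 0.017 m and z of ibeam in the frame of slot_ibeam_floor below 0.02 m and (angle between ibeam's own z axis and vertical below 0.15 rad or angle between ibeam's own z axis and vertical above 2.99 rad) and horizontal distance between round and slot_round_floor below 0.017 m and z of round in the frame of slot_round_floor below 0.02 m and (angle between round's own z axis and vertical below 0.15 rad or angle between round's own z axis and vertical above 2.99 rad)); the robot touches nothing.
It fails at once if the bottle is shifted by more than 30 mm (distance of water_bottle from where it was at the start of the episode above 0.03 m).
It fails at once if the saw is shifted by more than 30 mm (distance of saw from where it was at the start of the episode above 0.03 m).
It fails at once if the tool case is shifted by more than 30 mm (distance of case from where it was at the start of the episode above 0.03 m).
Of square, bar, cross, ibeam, round only 4 to 5 are there at a start; the rules pass over those that are not, and their reading is None.
Of spacer0, spacer1, spacer2 only 2 to 3 are there at a start; the rules pass over those that are not, and their reading is None.
At some moment in a run one of square, bar, cross, ibeam, round, collar may be knocked a few centimetres aside while the robot is not near it.
Once in a run the grip may slacken for a moment while it holds something.
It also fails if it takes over 208 s, if anything falls off the work surface, if the arm or the gripper's body presses on something with over 40 N, if the wrist force passes 120 N, or if a joint passes its speed limit or range.

### The arm

A 6-joint arm with a two-finger parallel gripper is mounted at the origin on the work surface. World frame = base frame: x ahead of the robot, y to its left, z up, the work surface at z = 0. Lengths are in m, angles in degrees, forces in N, time in s.
With the tool pointing down it reaches from about 0.3 to 1 m from the base axis. Payload 5.1 kg.
Tool frame: the origin (TCP) lies on the mounting face of the last link; the fingertips stand 190 mm ahead of it and the grasp point (between the pads) lies 171 mm ahead of it; z points along the fingers, y is the line along which they close (so a half turn about z gives the same grasp; the last joint's range is limited). The gripper opens to 95 mm and grips with 3 to 60 N. Pads are 20 mm wide; open, the fingers measure 119 mm over their backs; the gripper's body (75 mm by 180 mm) begins 59 mm behind the grasp point.
Start: joints at [-80.65, 7.093, 94.555, -0, 78.352, -4.733], TCP at [0.158, -0.63, 0.405] pointing down, gripper open.
Joint ranges: [-149.61, 149.61], [-58.7, 133.49], [1.44, 155.28], [-77.14, 257.14], [18.33, 153.61], [-166.67, 166.67]. Speed limits (degrees/s): [147.25, 147.25, 180, 180, 180, 180].

### API

Orientations are given as [roll, pitch, yaw] about the fixed x, y, z axes, in that order (R = Rz(yaw) Ry(pitch) Rx(roll)).
In Python, from station import r gives the robot as it stands. Calls block until the motion is done:
- r.move_to(position, orientation): joint-space move of the TCP to a pose.
- r.move_straight(position, ori=None, speed=0.15): straight line of the TCP; ori=None keeps the orientation; speed is the mean speed in m/s.
- r.set_joints(angles): joint-space move.
- r.move_gripper(opening, newtons=None): opening from 0.0 (shut) to 1.0 (fully open); newtons is the grip in N (None keeps the last); returns when the fingers have stopped.
- r.sleep(seconds).
- r.solve_ik(position, orientation): joint angles nearest the present ones, or None.
- r.state(): the state.
- r.capture(name): name is "scene" or "side" or "wrist"; returns (picture, depth): 400x640x3 uint8, red, green, blue; 400x640 float32, m along the optical axis (not along the pixel's ray), 0 where there is no reading.
- r.camera_info(name): a dict with "fx", "fy", "cx", "cy" (pixels), "distortion" ([k1, k2, p1, p2, k3] as OpenCV has them; the pictures are not rectified), "world_to_cam" (4x4, takes a point from world to camera coordinates); the wrist camera has in their place "hand_eye" (4x4, takes a point from camera to tool coordinates, whose origin is the TCP and whose axes are the flange's). Camera axes: x right, y down, z forward; pixel columns grow to the right and rows downward; lengths in m; the calibration is good to about 2 mm. A picture is of the moment at which its call begins: read the wrist's pose just before it. camera_info takes no time and is no camera call.
A pose or a line that the arm cannot do raises r.MotionError and nothing moves.
- r.finish_job(): hands the job in; it is judged then, once.
The state is a dict: "time_s": time; "joint_positions": joint angles; "qvel": joint speeds; "tau": joint torques, N m; "eef_pos": TCP position; "ee_rot": TCP orientation; "ft_force": force on the tool from outside, world axes, zero at the start; "ft_torque": the same for the moment, N m; "gripper_width": opening from 0.0 (shut) to 1.0 (fully open); "grasp_force": force on a finger pad.
Only numpy, scipy, OpenCV 4.12 (cv2) and the standard library are available. Lean on these libraries where they do the work, as an engineer would, in place of code of your own. Each camera call takes 0.05 s, during which the arm holds its last target. There are 200 camera calls.

## Working session

There is one attempt and no reset: what is moved stays moved. The work goes in short steps, each a Python script; the robot and the scene stay as the last script left them, time stands still between calls to the robot, and variables do not carry over. Pictures are saved under pics/ and viewed, at most 14 in all, crops included, and the job is handed in when it is done.

```bash
mkdir -p pics; ls; python3 - <<'E'
from station import r
import cv2,numpy as np
for n in("scene","side"):
    p,d=r.capture(n); cv2.imwrite(f"pics/{n}0.png",p[:,:,::-1]); np.save(f"pics/{n}0.npy",d)
    i=r.camera_info(n); print(n,i["fx"],i["cx"],i["cy"],i["distortion"]); print(np.round(np.linalg.inv(i["world_to_cam"]),3))
i=r.camera_info("wrist");print(i)
s=r.state();print(s)
E
```

```text
pics
scene 453.96166483418284 320.76735587800897 204.44852017410724 [-0.00410879  0.          0.          0.          0.        ]
[[ 0.673  0.624 -0.397  1.062]
 [ 0.739 -0.565  0.366 -0.456]
 [ 0.004 -0.54  -0.842  1.165]
 [ 0.     0.     0.     1.   ]]
side 378.0263848889596 329.01616271498943 198.18352841097123 [0.00750969 0.         0.         0.         0.        ]
[[ 0.997 -0.033  0.063  0.461]
 [-0.07  -0.573  0.817 -1.018]
 [ 0.009 -0.819 -0.574  0.803]
 [ 0.     0.     0.     1.   ]]
{'fx': 294.9257207526551, 'fy': 294.9257207526551, 'cx': 318.110443034894, 'cy': 205.2913722384092, 'distortion': array([-0.01164019,  0.        ,  0.        ,  0.        ,  0.        ]), 'hand_eye': array([[-4.15406192e-04, -9.71843404e-01, -2.35627304e-01,
         6.53490668e-02],
       [ 9.99999476e-01, -6.24122367e-04,  8.11210026e-04,
         1.03927424e-03],
       [-9.35429383e-04, -2.35626843e-01,  9.71843154e-01,
         1.99305589e-02],
       [ 0.00000000e+00,  0.00000000e+00,  0.00000000e+00,
         1.00000000e+00]])}
{'time_s': 0.1, 'joint_positions': array([-8.06473399e+01,  7.12965871e+00,  9.46282728e+01,  1.63417606e-03,
        7.83519470e+01, -4.73231181e+00]), 'qvel': array([-0.00873358, -0.0387297 , -0.144061  , -0.0107729 ,  0.00657648,
        0.001584  ]), 'tau': array([ 3.55960710e-04, -4.18882191e+01, -3.61096680e+01,  7.77939940e-02,
        4.61625739e-02, -6.52353128e-05]), 'eef_pos': array([ 0.15812402, -0.63023022,  0.40358997]), 'ee_rot': array([-1.79890628e+02, -1.06594671e-02,  1.40846303e+01]), 'ft_force': array([-0.19516169,  0.79029601, -0.68259965]), 'ft_torque': array([-0.02445804, -0.00880578, -0.02540089]), 'grasp_force': 0.0, 'gripper_width': 1.0018945916808972}
```

View pics/scene0.png

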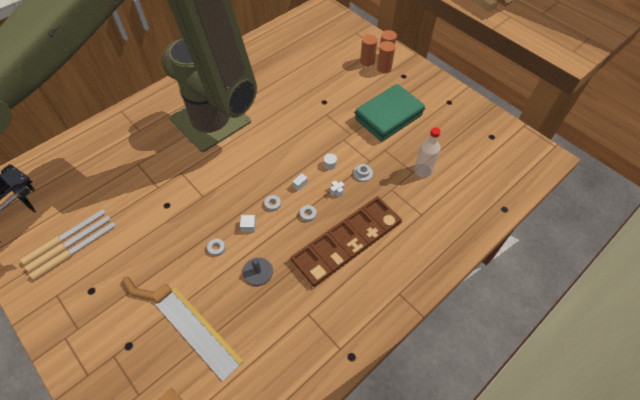

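View pics/side0.png

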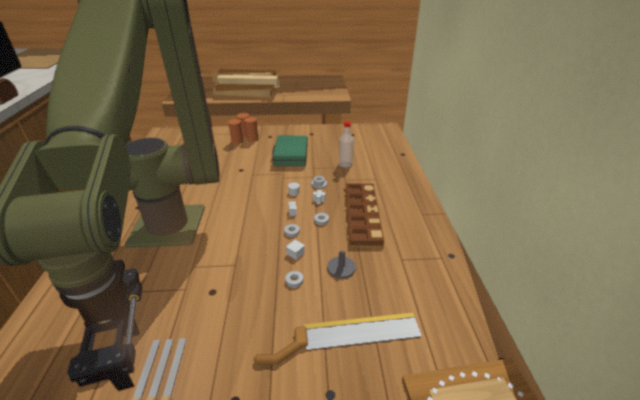

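The scene view shows spacers at (216,247), (272,202) and (308,213). The blocks are square (248,223), bar (299,182), cross (337,188) and round (330,161), with no ibeam in sight. The collar is at (363,172) and the arbor at (258,270). Rack labels from left to right are square, bar, I, cross and round. Next I'll compute coarse positions and take a wrist view from above.

```bash
cat > h.py <<'E'
from station import r
import cv2,numpy as np
from scipy.spatial.transform import Rotation as R
def pose():
    s=r.state(); T=np.eye(4); T[:3,:3]=R.from_euler('xyz',s['ee_rot'],degrees=True).as_matrix(); T[:3,3]=s['eef_pos']; return T
def c2w(n):
    i=r.camera_info(n)
    return (pose()@i['hand_eye']) if n=="wrist" else np.linalg.inv(i['world_to_cam'])
def ray(n,px,T):
    i=r.camera_info(n);K=np.array([[i['fx'],0,i['cx']],[0,i['fy'],i['cy']],[0,0,1]])
    u=cv2.undistortPoints(np.float64(px).reshape(-1,1,2),K,i['distortion'])[:,0]
    return np.c_[u,np.ones(len(u))]@T[:3,:3].T
def onplane(n,px,z,T):
    d=ray(n,px,T); return T[:3,3]+d*((z-T[2,3])/d[:,2])[:,None]
def proj(n,P,T):
    i=r.camera_info(n);K=np.array([[i['fx'],0,i['cx']],[0,i['fy'],i['cy']],[0,0,1]])
    W=np.linalg.inv(T); q,_=cv2.projectPoints(np.float64(P).reshape(-1,1,3),cv2.Rodrigues(W[:3,:3])[0],W[:3,3],K,i['distortion']); return q[:,0]
def shot(n,name=None):
    T=c2w(n); p,d=r.capture(n)
    if name: cv2.imwrite(f"pics/{name}.png",p[:,:,::-1])
    return p,d,T
def go(x,y,z,yaw): r.move_to([x,y,z],[180,0,yaw])
E
python3 - <<'E'
from h import *
T=c2w("scene")
for k,p,z in [("sp",(216,247),.016),("sp",(272,202),.016),("sp",(308,213),.016),("square",(248,220),.032),("bar",(299,180),.032),("cross",(337,185),.032),("round",(330,158),.032),("collar",(363,169),.026),("arbor",(258,272),.01),("sqlab",(318,271),.028),("roundlab",(389,219),.028),("bottle",(424,172),0),("case",(390,108),.055)]:
    print(k,np.round(onplane("scene",[p],z,T)[0],3))
go(.52,-.12,.5,0)
s=r.state();print(s['time_s'],s['eef_pos'],s['ee_rot'])
p,d,T=shot("wrist","w1"); np.savez("pics/w1.npz",p=p,d=d,T=T)
E
```

```text
sp [ 0.427 -0.274  0.016]
sp [ 0.416 -0.06   0.016]
sp [ 0.518 -0.006  0.016]
square [ 0.426 -0.156  0.032]
bar [0.418 0.046 0.032]
cross [0.51  0.12  0.032]
round [0.419 0.175 0.032]
collar [0.517 0.226 0.026]
arbor [ 0.565 -0.232  0.01 ]
sqlab [ 0.68  -0.113  0.028]
roundlab [0.697 0.151 0.028]
bottle [0.644 0.377 0.   ]
case [0.411 0.458 0.055]
2.3583 [ 0.51996308 -0.12062496  0.49975666] [ 1.79996818e+02  2.39520491e-02 -5.65214752e-02]
```

View pics/w1.png

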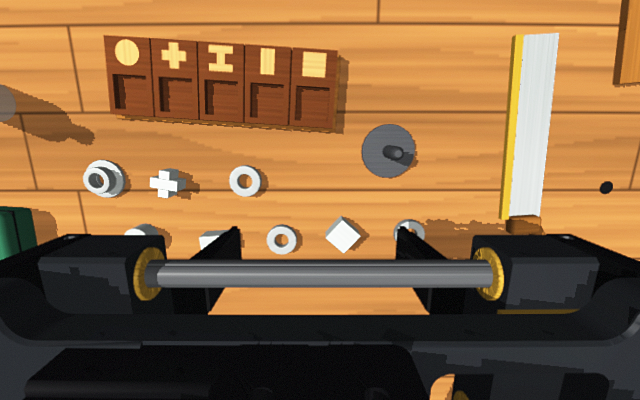

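The wrist view shows the rack with pockets left to right: round, cross, I, bar, square (labels at y≈50). The far row (collar, cross, spacer, arbor) is clear. The near row needs a view from further back.

```bash
cat > seg.py <<'E'
from h import *
def cloud(n,d,T):
    v,u=np.mgrid[:400,:640]; px=np.c_[u.ravel(),v.ravel()]
    return (T[:3,3]+ray(n,px,T)*d.reshape(-1,1)).reshape(400,640,3)
def find(p,d,T,lo=.012,hi=.06,x=(.3,.66)):
    P=cloud("wrist",d,T); hsv=cv2.cvtColor(p,cv2.COLOR_RGB2HSV)
    m=(hsv[:,:,1]<60)&(hsv[:,:,2]>90)&(d>0)&(P[:,:,2]>lo)&(P[:,:,2]<hi)&(P[:,:,0]>x[0])&(P[:,:,0]<x[1])
    n,L,st,c=cv2.connectedComponentsWithStats(m.astype(np.uint8),connectivity=8)
    out=[]
    for k in range(1,n):
        if st[k,4]<150: continue
        q=P[L==k]; zt=np.percentile(q[:,2],90); q=q[q[:,2]>zt-.004]
        # top-plane: recast the pixels on the measured top height
        (cx,cy),(w,h),a=cv2.minAreaRect(np.float32(q[:,:2]*1000))
        out.append(dict(c=(round(cx/1e3,4),round(cy/1e3,4)),wh=(round(w,1),round(h,1)),a=round(a,1),z=round(float(zt),4),n=len(q),px=tuple(np.round(c[k]).astype(int))))
    return out
E
python3 - <<'E'
from seg import *
z=np.load("pics/w1.npz")
for o in find(z['p'],z['d'],z['T']): print(o)
P=cloud("wrist",z['d'],z['T']); print("bench",P[160,460],P[20,200], "noise",P[185:195,320:330,2].std())
go(.32,-.1,.45,0)
p,d,T=shot("wrist","w2"); np.savez("pics/w2.npz",p=p,d=d,T=T)
for o in find(p,d,T): print(o)
hsv=cv2.cvtColor(p,cv2.COLOR_RGB2HSV)
for (pp,T2) in((z['p'],z['T']),):
    h=cv2.cvtColor(pp,cv2.COLOR_RGB2HSV); m=((h[:,:,2]>190)&(h[:,:,0]>15)&(h[:,:,0]<35)).astype(np.uint8); m[:25]=0;m[90:]=0;m[:,:105]=0;m[:,335:]=0
    n,L,st,c=cv2.connectedComponentsWithStats(m)
    for k in range(1,n):
        if st[k,4]>100: print("label",c[k],st[k],onplane("wrist",[c[k]],.028,T2)[0])
E
```

```text
{'c': (0.5164, 0.2246), 'wh': (40.8, 40.2), 'a': 61.8, 'z': 0.0266, 'n': 376, 'px': (np.int64(96), np.int64(180))}
{'c': (0.5127, -0.0054), 'wh': (47.2, 48.7), 'a': 44.0, 'z': 0.0172, 'n': 569, 'px': (np.int64(245), np.int64(181))}
{'c': (0.5112, 0.1162), 'wh': (39.5, 38.8), 'a': 34.7, 'z': 0.0328, 'n': 478, 'px': (np.int64(166), np.int64(183))}
{'c': (0.425, -0.1618), 'wh': (40.3, 40.0), 'a': 47.9, 'z': 0.0334, 'n': 598, 'px': (np.int64(342), np.int64(235))}
{'c': (0.4341, -0.2787), 'wh': (46.9, 21.6), 'a': 66.5, 'z': 0.0174, 'n': 188, 'px': (np.int64(414), np.int64(228))}
{'c': (0.414, -0.061), 'wh': (47.2, 48.6), 'a': 1.3, 'z': 0.0173, 'n': 503, 'px': (np.int64(281), np.int64(240))}
{'c': (0.4225, 0.0574), 'wh': (17.6, 38.5), 'a': 35.9, 'z': 0.033, 'n': 145, 'px': (np.int64(208), np.int64(238))}
bench [ 0.54434436 -0.35147215  0.00122521] [ 7.47975811e-01  5.00375967e-02 -3.20190533e-04] noise 0.000857163274221077
{'c': (0.5153, 0.2254), 'wh': (40.7, 40.4), 'a': 81.3, 'z': 0.0265, 'n': 608, 'px': (np.int64(57), np.int64(29))}
{'c': (0.5105, 0.1162), 'wh': (40.9, 39.6), 'a': 36.2, 
[... 700 characters left out ...]
.0329, 'n': 631, 'px': (np.int64(202), np.int64(112))}
label [149.81699346  32.20915033] [105  27  95  11 612] [0.72365824 0.1112139  0.028     ]
label [299.55508021  39.95935829] [234  28 101  21 935] [ 0.71282261 -0.0966333   0.028     ]
label [126.6400818   51.95705521] [115  39  24  27 489] [0.6987149  0.14733089 0.028     ]
label [173.45012788  55.11508951] [161  42  25  27 391] [0.69412241 0.08147578 0.028     ]
label [220.52838428  57.91484716] [209  45  24  27 458] [0.69010892 0.01522306 0.028     ]
label [267.21408451  60.78028169] [260  48  15  27 355] [ 0.68612075 -0.0505321   0.028     ]
label [313.76198934  64.04618117] [302  52  25  26 563] [ 0.68170715 -0.11626469  0.028     ]
```

View pics/w2.png

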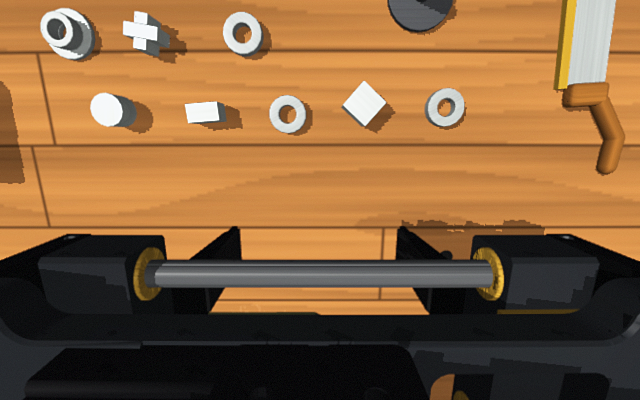

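Positions are consistent to about 1 mm. I'll now locate the arbor. Then I'll self-centre the first ring by gripping it at two yaws, so its robot-frame position is known, and view it to find the camera bias.

```bash
cat >> seg.py <<'E'
def look(x,y,z=.36,name=None,yaw=0,back=.09):
    go(x-back*np.cos(np.radians(yaw)),y-back*np.sin(np.radians(yaw)),z,yaw)
    return shot("wrist",name)
def near(x,y,rad=.07,**k):
    p,d,T=look(x,y,**k); f=find(p,d,T); 
    f=[o for o in f if np.hypot(o['c'][0]-x,o['c'][1]-y)<rad]
    return min(f,key=lambda o:np.hypot(o['c'][0]-x,o['c'][1]-y)) if f else None
def arbor(p,d,T):
    P=cloud("wrist",d,T); hsv=cv2.cvtColor(p,cv2.COLOR_RGB2HSV); g=(d>0)&(hsv[:,:,1]<110)
    b=g&(np.hypot(P[:,:,0]-.565,P[:,:,1]+.235)<.07)
    for lo,hi,nm in((.006,.014,"foot"),(.061,.08,"tip")):
        m=b&(P[:,:,2]>lo)&(P[:,:,2]<hi); q=np.float32(P[m][:,:2]*1000)
        print(nm,len(q),cv2.minEnclosingCircle(q),np.median(P[m][:,2]),q.mean(0))
E
python3 - <<'E'
from seg import *
p,d,T=look(.565,-.233,.42,"arb"); arbor(p,d,T); np.savez("pics/arb.npz",p=p,d=d,T=T)
x,y=.4132,-.0608
go(x,y,.27,0); r.move_gripper(.75,20)
r.move_straight([x,y,.194]); r.move_gripper(0,20); print(r.state()['gripper_width'],r.state()['grasp_force'],r.state()['eef_pos'])
r.move_gripper(.75); r.move_straight([x,y,.24]); go(x,y,.24,90); r.move_straight([x,y,.194]); r.move_gripper(0,20)
s=r.state();print(s['gripper_width'],s['grasp_force'],s['eef_pos'],s['ee_rot']); r.move_gripper(.75);r.move_straight([x,y,.24])
print(near(x,y,name="r1"), r.state()['time_s']); print(near(x,y,z=.42), r.state()['time_s'])
E
```

```text
foot 3191 ((559.2183227539062, -232.32505798339844), 41.7934684753418) 0.010110635081308161 [ 559.80884 -232.41927]
tip 232 ((558.8868408203125, -232.18106079101562), 9.710038185119629) 0.06552913046878991 [ 559.07605 -232.54092]
0.5168394188391379 20.00057829078287 [ 0.4135529  -0.06080708  0.19471868]
0.5227968710828009 20.00116102863103 [ 0.41352653 -0.06087763  0.19471339] [1.79943224e+02 1.77245372e-02 9.00068762e+01]
{'c': (0.4133, -0.0624), 'wh': (47.4, 48.3), 'a': 88.9, 'z': 0.0171, 'n': 1371, 'px': (np.int64(319), np.int64(109))} 12.85
{'c': (0.4131, -0.0626), 'wh': (48.4, 47.8), 'a': 0.2, 'z': 0.0171, 'n': 949, 'px': (np.int64(318), np.int64(115))} 13.25
```

View pics/arb.png

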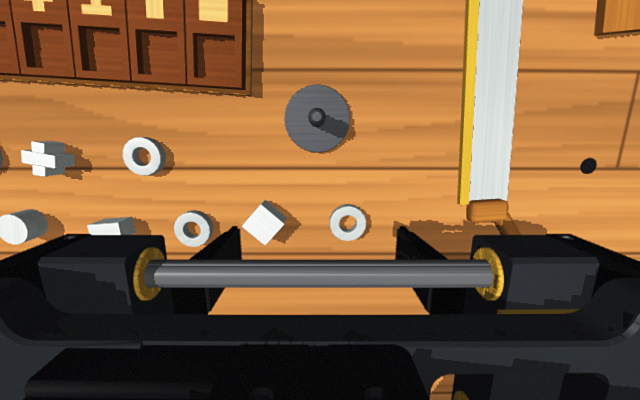

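The bias is about +1.6 mm in y, and the arbor is at (0.5595, -0.2307), with foot and tip in agreement. Now I'll stack the first spacer.

```bash
cat >> seg.py <<'E'
BX,BY=.0003,.0016
AX,AY=.5595,-.2307
def pick(x,y,z,yaw,op=.75,F=40):
    go(x,y,.30,yaw); r.move_gripper(op,F); r.move_straight([x,y,z],speed=.2); r.move_gripper(0,F)
    r.move_straight([x,y,.30],speed=.2); s=r.state(); print("held",round(s['gripper_width']*95,1),round(s['grasp_force'],1)); return s['gripper_width']*95
def place(x,y,z,yaw,wmin,op=.75,zmid=None):
    go(x,y,.30,yaw)
    w=r.state()['gripper_width']*95
    if w<wmin: print("LOST",w); return False
    for zz,v in ([(zmid,.15)] if zmid else [])+[(z,.08)]:
        r.move_straight([x,y,zz],speed=v); s=r.state(); print("F",np.round(s['ft_force'],1),np.round(s['eef_pos'],4),round(s['gripper_width']*95,1))
    r.move_gripper(op); r.move_straight([x,y,.30],speed=.2); return True
E
python3 - <<'E'
from seg import *
x,y=.4135,-.0609
if pick(x,y,.194,0)>45: print(place(AX,AY,.205,0,45,zmid=.25))
p,d,T=look(AX,AY,.42,"a1")
for o in find(p,d,T): print(o)
print(r.state()['time_s'])
E
```

```text
held 48.6 40.0
F [ 0.4 -0.  -1.1] [ 0.5592 -0.2299  0.2502] 48.6
F [ 0.4  0.3 -1.1] [ 0.5593 -0.2306  0.2041] 48.8
True
{'c': (0.5584, -0.2326), 'wh': (48.6, 48.8), 'a': 89.3, 'z': 0.027, 'n': 1022, 'px': (np.int64(319), np.int64(113))}
{'c': (0.5133, -0.0053), 'wh': (48.4, 48.6), 'a': 61.8, 'z': 0.0167, 'n': 905, 'px': (np.int64(142), np.int64(151))}
{'c': (0.5114, 0.1161), 'wh': (38.4, 40.2), 'a': 34.3, 'z': 0.0323, 'n': 744, 'px': (np.int64(44), np.int64(153))}
{'c': (0.4251, -0.1618), 'wh': (39.6, 40.6), 'a': 48.3, 'z': 0.0331, 'n': 864, 'px': (np.int64(265), np.int64(220))}
{'c': (0.4223, -0.2743), 'wh': (48.3, 48.1), 'a': 46.3, 'z': 0.0172, 'n': 776, 'px': (np.int64(350), np.int64(219))}
{'c': (0.4183, 0.1699), 'wh': (36.5, 40.6), 'a': 74.0, 'z': 0.0325, 'n': 692, 'px': (np.int64(17), np.int64(225))}
{'c': (0.4148, 0.0483), 'wh': (24.1, 42.5), 'a': 3.8, 'z': 0.0328, 'n': 568, 'px': (np.int64(109), np.int64(226))}
20.05
```

View pics/a1.png

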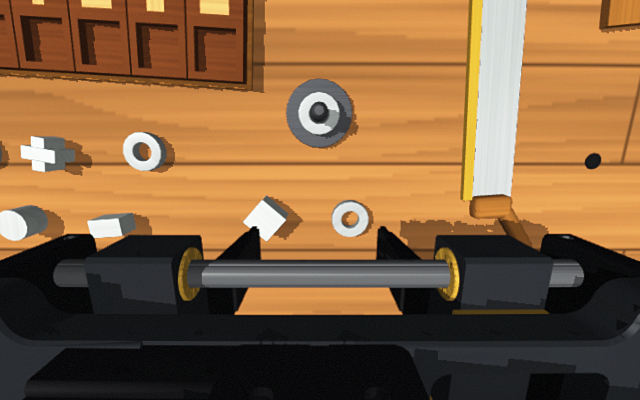

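The first spacer is seated concentrically. Next come the other two.

```bash
python3 - <<'E'
from seg import *
for i,(x,y) in enumerate([(.4223,-.274),(.5125,-.005)]):
    o=near(x,y,z=.38); print(o); x,y=o['c'][0]+BX,o['c'][1]+BY
    if pick(x,y,.194,0)<45: print("no grip"); break
    if not place(AX,AY,.205+.016*(i+1),0,45,zmid=.262): break
    p,d,T=look(AX,AY,.42,"a2")
    for o in find(p,d,T,hi=.075): print(o['c'],o['wh'],o['z'])
    if i==0 and not any(abs(o['z']-.043)<.004 and abs(o['c'][0]-.559)<.006 for o in find(p,d,T)): print("bad");break
print(r.state()['time_s'])
E
```

```text
{'c': (0.4219, -0.2743), 'wh': (48.6, 48.5), 'a': 76.0, 'z': 0.017, 'n': 1206, 'px': (np.int64(317), np.int64(112))}
held 48.5 40.0
F [-0.4  0.1 -1.4] [ 0.5585 -0.231   0.2611] 48.5
F [-0.1  0.3 -2.3] [ 0.5593 -0.2306  0.22  ] 49.3
(0.5585, -0.2326) (48.9, 48.9) 0.043
(0.5129, -0.0053) (48.7, 48.6) 0.0167
(0.5111, 0.1159) (38.4, 40.1) 0.0324
(0.4252, -0.1618) (39.7, 40.2) 0.0331
(0.4183, 0.1698) (36.6, 39.8) 0.0325
(0.4149, 0.0488) (23.7, 43.5) 0.0328
{'c': (0.5126, -0.0051), 'wh': (48.3, 48.3), 'a': 90.0, 'z': 0.017, 'n': 1211, 'px': (np.int64(316), np.int64(111))}
held 48.2 40.0
F [ 0.7 -0.  -1.5] [ 0.5593 -0.2294  0.2613] 48.2
F [-0.2  0.9 -2.2] [ 0.5593 -0.2307  0.2363] 48.2
(0.5585, -0.2325) (48.7, 48.9) 0.059
(0.487, 0.131) (39.9, 40.1) 0.0324
(0.4253, -0.1618) (39.7, 40.3) 0.0331
(0.418, 0.1701) (36.6, 40.3) 0.0326
(0.4149, 0.0482) (23.8, 42.8) 0.0328
34.1667
```

All three spacers are on, with the top at 59 mm. The cross was knocked aside to (0.487, 0.131). Next is the collar.

```bash
python3 - <<'E'
from seg import *
o=near(.5155,.225,z=.38); print(o); x,y=o['c'][0]+BX,o['c'][1]+BY
if pick(x,y,.2015,0,op=.7)>38:
    print(place(AX,AY,.2605,0,38,op=.65,zmid=.275))
p,d,T=look(AX,AY,.45,"a3")
for o in find(p,d,T,hi=.1): print(o['c'],o['wh'],o['a'],o['z'])
print(r.state()['time_s'])
E
```

```text
{'c': (0.5156, 0.2251), 'wh': (40.7, 40.8), 'a': 45.3, 'z': 0.027, 'n': 800, 'px': (np.int64(316), np.int64(111))}
held 40.9 40.0
F [ 0.8  0.6 -2.6] [ 0.5593 -0.2296  0.2737] 41.1
F [-0.3  0.6 -2.6] [ 0.5594 -0.2306  0.2602] 40.8
True
(0.559, -0.2325) (40.4, 40.8) 89.8 0.0844
(0.4864, 0.1312) (39.4, 40.9) 31.3 0.0325
(0.425, -0.1618) (39.7, 40.4) 48.0 0.0331
(0.4189, 0.1731) (41.8, 40.2) 77.8 0.0326
(0.4148, 0.0485) (23.8, 41.7) 4.5 0.0329
42.725
```

View pics/a3.png

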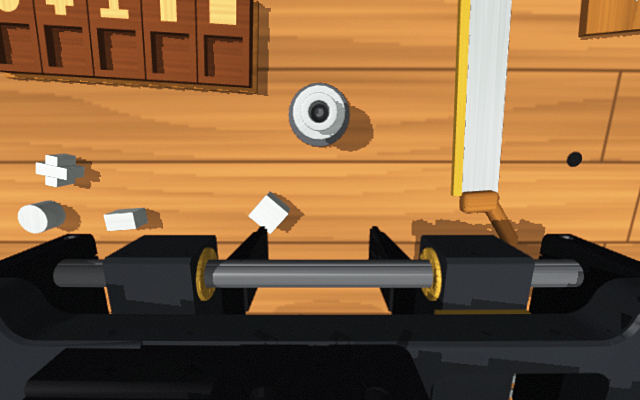

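The collar is seated concentrically at (319,112), with its top at 84 mm. Now for the blocks. First I'll measure the labels up close, then pick each block with a fresh look.

```bash
cat >> seg.py <<'E'
def armdir(p,d,T,c):
    P=cloud("wrist",d,T).reshape(-1,3); q=P[(P[:,2]>.027)&(P[:,2]<.037)&(np.hypot(P[:,0]-c[0],P[:,1]-c[1])<.026)][:,:2]
    q=q-q.mean(0); w=(q[:,0]+1j*q[:,1]); s=(w**4).sum(); return np.degrees(np.angle(s))/4
def labels(name):
    p,d,T=look(.68,.015,.46,name,back=.13); P=cloud("wrist",d,T)
    h=cv2.cvtColor(p,cv2.COLOR_RGB2HSV); m=(h[:,:,2]>190)&(h[:,:,0]>15)&(h[:,:,0]<35)&(P[:,:,2]>.018)&(P[:,:,0]>.63)
    n,L,st,c=cv2.connectedComponentsWithStats(m.astype(np.uint8))
    out=[onplane("wrist",[c[k]],.028,T)[0][:2] for k in range(1,n) if st[k,4]>150]
    return np.array(sorted(out,key=lambda v:-v[1])),p,d,T
E
python3 - <<'E'
from seg import *
L,p,d,T=labels("rack"); print(np.round(L,4))
v=L[0]-L[-1]; ux=np.array([v[1],-v[0]])/np.hypot(*v); S=L-.053*ux+[BX,BY]; yaw=np.degrees(np.arctan2(ux[1],ux[0]))
print(np.round(S,4),yaw); np.savez("slots.npz",S=S,yaw=yaw)
P=cloud("wrist",d,T)
for s in S:  # check: floor pixels
    m=(np.hypot(P[:,:,0]-s[0],P[:,:,1]-s[1])<.034)&(np.abs(P[:,:,2]-.0165)<.004); q=P[m]; print(len(q),cv2.minAreaRect(np.float32(q[:,:2]*1000)))
p,d,T=look(.487,.131,.38); o=min(find(p,d,T),key=lambda o:np.hypot(o['c'][0]-.487,o['c'][1]-.131)); print(o,armdir(p,d,T,o['c']))
E
```

```text
[[ 0.6986  0.1474]
 [ 0.6943  0.0812]
 [ 0.6903  0.0153]
 [ 0.6858 -0.0505]
 [ 0.6816 -0.1162]]
[[ 0.6461  0.1525]
 [ 0.6417  0.0862]
 [ 0.6377  0.0203]
 [ 0.6332 -0.0455]
 [ 0.629  -0.1112]] -3.7059824527053538
1245 ((645.723388671875, 152.94894409179688), (45.11640167236328, 48.43238067626953), 86.22854614257812)
1284 ((640.9221801757812, 80.60289001464844), (56.48056411743164, 48.40089416503906), 86.16374206542969)
1296 ((637.0479736328125, 23.459705352783203), (58.28691482543945, 48.239776611328125), 86.29191589355469)
1261 ((632.7120971679688, -43.645896911621094), (56.5473747253418, 48.291744232177734), 86.34566497802734)
1207 ((628.4784545898438, -108.71366882324219), (56.77546691894531, 48.31388473510742), 86.48171997070312)
{'c': (0.4862, 0.1314), 'wh': (39.0, 39.8), 'a': 31.2, 'z': 0.033, 'n': 980, 'px': (np.int64(316), np.int64(113))} -12.710642365710324
```

View pics/rack.png

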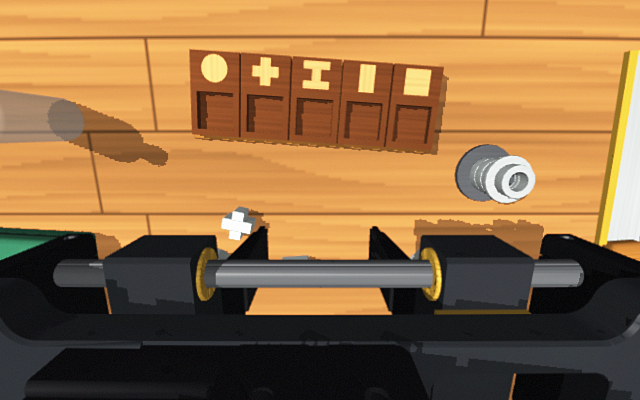

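The rack view confirms the pocket order: round, cross, I, bar, square. Now to return the four blocks.

```bash
cat > blocks.py <<'E'
from seg import *
z=np.load("slots.npz"); S=z['S']; Y=float(z['yaw'])
def block(name,x,y,slot,yaw,wmin):
    p,d,T=look(x,y,.38)
    f=[o for o in find(p,d,T) if np.hypot(o['c'][0]-x,o['c'][1]-y)<.06 and o['z']>.028]
    if not f: print(name,"not there"); return False
    o=min(f,key=lambda o:np.hypot(o['c'][0]-x,o['c'][1]-y)); a=yaw(o,p,d,T); print(name,o['c'],o['wh'],o['a'],"yaw",a)
    x,y=o['c'][0]+BX,o['c'][1]+BY
    if pick(x,y,.2055,a,op=.7)<wmin: print("no grip"); return False
    ok=place(S[slot][0],S[slot][1],.2225,Y,wmin,op=.62); print(name,ok,r.state()['time_s']); return ok
wrap=lambda a,m:(a+m/2)%m-m/2
def ybar(o,*k):  # long axis along tool y
    return wrap(o['a'] if o['wh'][0]<o['wh'][1] else o['a']+90,180)
E
python3 - <<'E'
from blocks import *
for a in [("cross",.4862,.1314,1,lambda o,p,d,T:armdir(p,d,T,o['c']),38),
 ("square",.425,-.1618,4,lambda o,*k:wrap(o['a'],90),36),
 ("bar",.4148,.0485,3,ybar,38),("round",.418,.1725,0,lambda *k:Y,38)]:
    if not block(*a): break
p,d,T=look(.63,.02,.46,"rack2",back=.1)
for o in find(p,d,T,x=(.3,.7)): print(o['c'],o['wh'],o['z'])
E
```

```text
cross (0.486, 0.1315) (39.1, 39.5) 31.9 yaw -12.257581617984936
held 41.5 40.0
F [ 0.2 -0.2 -0.4] [0.6419 0.0862 0.2225] 41.7
cross True 50.5833
square (0.425, -0.1616) (39.9, 39.8) 48.2 yaw -41.8
held 40.2 40.0
F [0.3 0.2 0.1] [ 0.6292 -0.1112  0.2225] 39.6
square True 58.2667
bar (0.4146, 0.0487) (24.0, 41.7) 4.4 yaw 4.400000000000006
held 41.9 40.0
F [ 1.   0.1 -1.2] [ 0.6334 -0.0456  0.2225] 41.3
bar True 65.55
round (0.4185, 0.1731) (40.6, 40.8) 90.0 yaw -3.7059824527053538
held 40.9 40.0
F [-0.3  0.1 -0.6] [0.6463 0.1525 0.2225] 41.3
round True 72.9167
(0.6453, 0.1507) (41.6, 41.0) 0.0488
(0.6414, 0.0841) (39.6, 38.9) 0.0488
(0.6285, -0.1121) (40.9, 40.5) 0.0491
(0.6326, -0.047) (40.7, 24.2) 0.049
(0.5609, -0.2105) (17.2, 41.5) 0.0451
```

View pics/rack2.png

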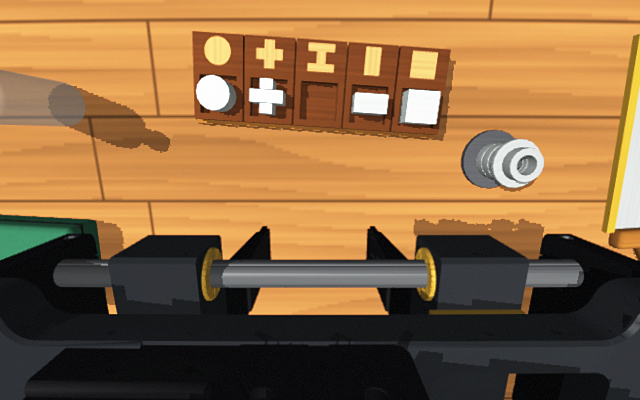

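All four blocks are flat in their own pockets, with tops at 48 to 49 mm. One last check for a hidden I-block or spacer, with the arm moved away from where it stood at the start.

```bash
python3 - <<'E'
from seg import *
go(.35,-.1,.5,0)
shot("scene","scene1"); p,d,T=shot("wrist")
for o in find(p,d,T,hi=.1,x=(.2,.9)): print(o['c'],o['wh'],o['z'])
a=cv2.imread("pics/scene1.png"); b,_,_=shot("side"); cv2.imwrite("pics/both.png",cv2.resize(np.vstack([a,b[:,:,::-1]]),(480,600)))
E
```

```text
(0.5551, -0.2321) (42.3, 34.0) 0.0844
```

View pics/both.png

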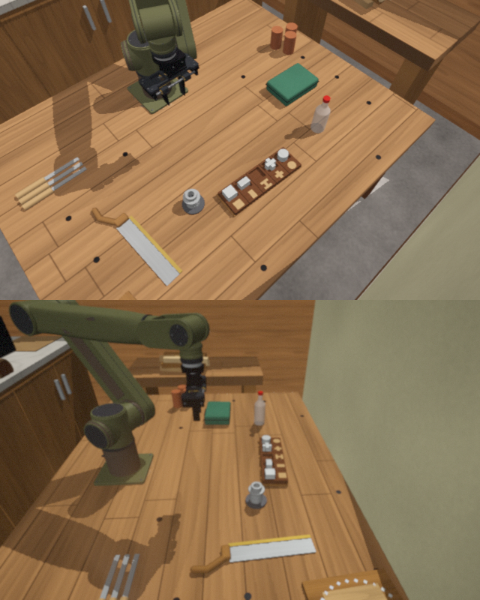

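The bench is clear and no I-block is present. The stack on the arbor (192,198) and the rack are complete.

```bash
python3 -c "
from station import r
print(r.finish_job())"
```

```text
the job is handed in; nothing more can be done
None
```

I handed the job in: all three spacers and the collar (flange down) are on the arbor, the square, bar, cross and round blocks are flat in their own pockets, and no I-block was on the bench; no verdict came back.

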